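Start the crank bolt of the glass-rim polishing jig

ROBOT

A 7-joint arm with a two-finger parallel gripper is mounted at the origin on the work surface. World frame = base frame: x ahead of the robot, y to its left, z up, the work surface at z = 0. Lengths are in m, angles in degrees, forces in N, time in s.
With the tool pointing down it reaches from about 0.4 to 0.9 m from the base axis. Payload 5.5 kg.
Tool frame: the origin (TCP) lies midway between the tips of the shut fingers; the grasp point (between the pads) lies arm.grip_point_offset behind it (arm.grip_point_offset is the distance from the TCP to the grasp point, in m); z points along the fingers, x is the direction in which the jaws open and shut, and the axes are right-handed (so a half turn about z gives the same grasp; the last joint's range is limited). The gripper opens to 85 mm and grips with 20 to 120 N. Pads are 22 mm wide; open, the fingers measure 114 mm over their backs; the gripper's body (76 mm by 85 mm) begins 54 mm behind the grasp point. The pads swing forward as they close: fully open they stand 13 mm farther back than shut.
Start: joints at [85.783, 28.699, -24.465, 88.831, 12.651, 65.22, -12.049], TCP at [0.215, -0.613, 0.231] pointing down, gripper open.
Joint ranges: [-164.97, 164.97], [-17.58, 116.51], [-87.97, 89.64], [11.32, 138.91], [-80.73, 260.73], [10.89, 115.49], [-147.41, 147.41]. Speed limits (degrees/s): [147.25, 147.25, 180, 180, 180, 180, 180].

INTERFACE

Orientations are given as a 3x3 rotation matrix whose columns are the frame's x, y, z axes.
In Python, from bench import arm, read_camera, calibration gives the robot as it stands.
- The arm moves only by the shell command python3 -m handwheel 'ROWS' [OPENING]. ROWS is JSON, a list that holds one entry, the list of rows, each a list of 4 numbers: the shift along the tool's x, y, z in mm, then the turn about the tool's z in rad. In form: [[[tx, ty, tz, turn], ...]]. A call has exactly 5 rows; each row shifts and turns the pose as measured when the row begins, along the tool's axes as they then stand; what a row does not reach is not made up. A row lasts 1/10 s, in which the tool goes at most 50 mm and 8.59 degrees, less where a joint would pass 70% of its speed; a pose out of reach is approached as far as the arm can. A call with a gripper value outside its range is refused whole. OPENING is the finger opening in mm, from 0 to 85.4, set as the call begins (- or left out, the last holds). The fingers move at their own pace and stop on an object; the grip force is fixed at half the most. Time passes only in rows, so rows that do not move let the fingers close, or fill a call up. It gives the time, the measured TCP pose, the force and the opening at its end, in the units of the state.
- arm.observe(): the state, without advancing time (a new reading comes with each control period).
- read_camera(name): name is "scene" or "side" or "wrist"; returns (picture, depth): 480x640x3 uint8, blue, green, red; 480x640 float32, m along the optical axis (not along the pixel's ray), 0 where there is no reading.
- calibration(name): a dict with "fx", "fy", "cx", "cy" (pixels), "R" (3x3) and "t" (3): a world point X has camera coordinates R X + t. Camera axes: x right, y down, z forward; pixel columns grow to the right and rows downward; lengths in m; the calibration is good to about 2 mm. A picture is of the moment at which its call begins: read the wrist's pose just before it. calibration takes no time and is no camera call; for the wrist camera it gives the pose at the moment of the call.
- arm.job_done(): hands the job in, once; it reports no verdict.
The state is a dict: "time_s": time; "q": joint angles; "joint_vel": joint speeds; "tau": joint torques, N m; "tcp_pos": TCP position; "ee_rot": TCP orientation; "ft_force": force on the tool from outside, world axes, zero at the start; "wrist_torque": the same for the moment, N m; "grip_width": finger opening in m.
Only numpy, scipy, OpenCV 4.12 (cv2) and the standard library are available. Lean on these libraries where they do the work, as an engineer would, in place of code of your own. Each camera call takes 0.05 s, during which the arm holds its last target.

TASK

Slide the clear guard of the polishing jig fully open along its rails and leave it open. Then take the black grip of the crank bolt and turn the bolt backward (counter-clockwise seen from above) until it drops into its thread, then forward (clockwise) one full turn from there, and finish while still holding the grip closed in the fingers, so that the bolt is kept started: do not let go at the end. Leave the tumbler and the vase in front of the jig, and the felt disc and the spacer on its bed, where they are.

Things in the scene. Friction and masses are not known exactly. Their poses are not given: they have to be found in the camera images.
- jig: fixed grey jig: bed 220 (x) by 620 (y, -250 to +370), 20 thick; motor block at its -y end (107 tall, from y = -168 outwards). Origin on the table exactly below the bolt's vertical axis; x across the bed, y along the rails towards where the guard opens, z up.
- boss_top (a point): on the bolt's axis, at the top of the threaded boss (round steel, 52 wide, with a brass insert), 55 above the table
- guard (a joint): travel of the guard along its rails, m: 0 shut (over the bolt), 0.24 fully open (jig +y); about 2 N of friction, stays where left. A clear plastic tunnel 170 (x) by 160 (y), top 170 above the table, aluminium edges, open at its -y end.
- guard_handle (a point): middle of the guard's handle bar: a round dark steel bar 12 thick, 100 long along jig x, its axis 205 above the table and 35 above the guard's top, centred on the guard; it moves with the guard.
- crank_grip: black sleeve on the crank's pin: upright cylinder 24 wide, 32 tall, origin at its centre (110 to 120 above the table at the start), 45 from the bolt's axis. It spins freely, so a gripper can keep its own yaw while carrying it round a circle of radius 45. Held at a constant height it lets the bolt rise, drop and descend: it floats on the pin by a weak spring (0.6 N), 14 down, 18 up from rest.
- pin_top (a point): top of the crank's steel pin (18 wide cap), on the sleeve's axis, 37 above the resting sleeve's centre; it rises and falls with the bolt. The crank arm's top lies 67 below this point. At the start the arm points from the bolt's axis to jig +x within 63 degrees.
- bolt_lift (a joint): bolt height, m. Right-hand thread, pitch 8 mm. At the start 0.001 to 0.007: turned backward the bolt climbs slowly to about +0.008, then drops at once by its weight to about 0, the thread start (0.15 to 0.85 turn back from the start pose, unknown). Turned on backward it climbs again. Forward from the drop it sinks 8 mm a turn: -0.008 after one.
- bolt_turn (a joint): turn of the bolt, rad, grows forward (clockwise from above); at value t the crank arm points at angle -t, counter-clockwise from jig +x. About 0.03 N m of friction, stays where left.
- tumbler: bystander: plain glass tumbler, 66 wide, 95 tall, on the table just in front of the jig; origin under its centre
- vase: bystander: green glass bud vase, 60 wide, 130 tall, on the table just in front of the jig; origin under its centre
- felt_disc: bystander: grey felt polishing disc, 44 wide, 8 thick, lying on the jig's bed beside the boss, under the closed guard; origin under its centre
- spacer: bystander: steel spacer, 26 wide, 12 tall, standing on the jig's bed beside the boss, under the closed guard; origin under its centre

How it is judged (in metres and radians):
On the way, in this order (a step that is already met when the one before it is completed fails the run):
1. the guard is slid fully open (value of joint guard above 0.21 m), for 0.1 s.
2. the bolt, being turned backward, has climbed to the end of the first thread turn (value of joint bolt_lift above 0.0072 m and velocity of joint bolt_turn below -0.03 rad/s).
3. the bolt drops into the thread (value of joint bolt_lift below 0.006 m and velocity of joint bolt_lift below -0.025 m/s).
4. the bolt is turned forward into the thread (value of joint bolt_lift below -0.003 m), for 0.1 s.
At the end, for the whole second after the job is handed in: the guard is open (over 200 mm of its 240), the bolt stands 6 to 10 mm below its drop point (one turn forward, within a quarter turn) and is still, and the fingers grip the black sleeve with more than 2 N (value of joint guard above 0.2 m and value of joint bolt_lift between -0.01 and -0.006 m and contact force between the fingers and crank_grip above 2 N and velocity of joint bolt_turn between -0.1 and 0.1 rad/s); the arm keeps its last pose, push and grip.
It fails at once if the tumbler or the vase in front of the jig is disturbed (moved more than 30 mm) (distance of any of tumbler, vase from where it was at the start of the episode above 0.03 m).
It fails at once if the felt disc or the spacer on the jig's bed is disturbed (moved more than 30 mm) (distance of any of felt_disc, spacer from where it was at the start of the episode above 0.03 m).
It also fails if it takes over 72 s, if anything falls off the work surface, if the arm or the gripper's body presses on something with over 40 N, if the wrist force passes 120 N, or if a joint passes its speed limit or range.

## Working session

There is one attempt and no reset: what is moved stays moved. The work goes in short steps, Python scripts to look and compute and a shell command to move; the robot and the scene stay as the last step left them, time stands still between calls to the robot, and variables do not carry over. Pictures are saved under pics/ and viewed, and the job is handed in when it is done.

```bash
ls; mkdir -p pics; cat > h.py <<'E'
import numpy as np,cv2
from bench import arm, read_camera, calibration
def ray(c,u,v):
    R=np.array(c["R"]);t=np.array(c["t"])
    d=R.T@np.array([(u-c["cx"])/c["fx"],(v-c["cy"])/c["fy"],1]);return -R.T@t,d
def onz(c,u,v,z):
    o,d=ray(c,u,v);return o+d*(z-o[2])/d[2]
def pt(c,u,v,dep):
    o,d=ray(c,u,v);return o+d*dep
def proj(c,X):
    p=np.array(c["R"])@np.array(X)+np.array(c["t"]);return c["fx"]*p[0]/p[2]+c["cx"],c["fy"]*p[1]/p[2]+c["cy"]
E
python3 - <<'E'
from h import *
s=arm.observe();print(s,arm.grip_point_offset)
for n in ["scene","side","wrist"]:
    c=calibration(n);p,d=read_camera(n);cv2.imwrite(f"pics/{n}0.png",p);np.savez(f"{n}0.npz",p=p,d=d);print(n,c)
E
```

```text
pics
{'time_s': 0.0, 'q': array([ 85.78181417,  28.75352704, -24.45365682,  88.89370502,
        12.64985447,  65.22135548, -12.0489415 ]), 'joint_vel': array([-0.04295607,  0.01040383,  0.05540028, -0.01012343, -0.02204121,
       -0.04058645, -0.00050973]), 'tau': array([-7.73997763e-04, -5.69510007e+01, -5.81615612e+00, -2.80936128e+01,
        1.05787258e-02,  1.20326524e-02, -1.32843820e-05]), 'tcp_pos': array([ 0.21454346, -0.61280363,  0.23024671]), 'ee_rot': array([[ 3.30550212e-01, -9.43788220e-01, -5.94455701e-04],
       [-9.43786268e-01, -3.30550738e-01,  1.92106020e-03],
       [-2.00957176e-03, -7.39677299e-05, -9.99997978e-01]]), 'ft_force': array([-0.2333464 ,  0.20538489, -0.24441528]), 'wrist_torque': array([-0.0164118 ,  0.00255973, -0.02020803]), 'grip_width': 0.08546066554900594} 0.0187
scene {'fx': 586.4010561959545, 'fy': 586.4010561959545, 'cx': 309.9496585396913, 'cy': 237.2741470055524, 'R': array([[ 0.81864935,  0.57428136,  0.00376401],
       [ 0.35061331, -0.49459376, -0.79526557],
       [-0.45484453,  0.65236335, -0.60624955]]), 't': array([-0.42640877, -0.10636082,  1.36454959])}
side {'fx': 616.2073084064989, 'fy': 616.2073084064989, 'cx': 315.23930535986165, 'cy': 228.10836758660147, 'R': array([[ 1.27352276e-03,  9.99998200e-01, -1.40663701e-03],
       [ 9.49455576e-01, -1.65069552e-03, -3.13897093e-01],
       [-3.13898850e-01, -9.35784256e-04, -9.49455969e-01]]), 't': array([ 2.37700789e-04, -4.59902580e-01,  1.53111977e+00])}
wrist {'fx': 391.4121781527987, 'fy': 391.4121781527987, 'cx': 313.11207437191297, 'cy': 246.58974197561594, 'R': array([[ 3.30499259e-01, -9.43806243e-01,  1.26030722e-04],
       [-8.93814001e-01, -3.12950235e-01,  3.21183254e-01],
       [-3.03095319e-01, -1.06263475e-01, -9.47017055e-01]]), 't': array([-0.64970312, -0.04094961,  0.37970426])}
```

View pics/scene0.png

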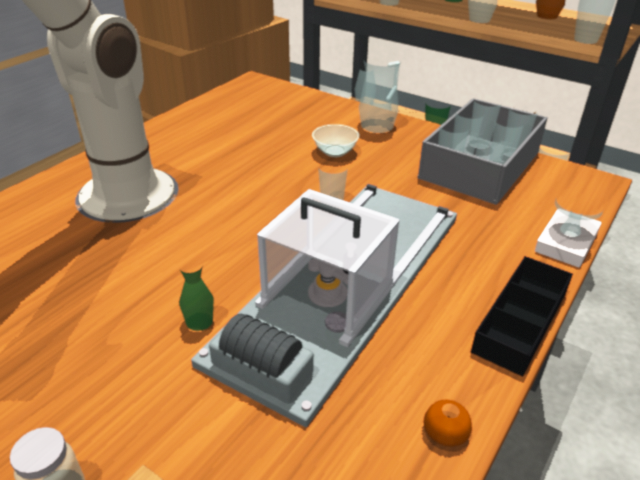

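View pics/side0.png

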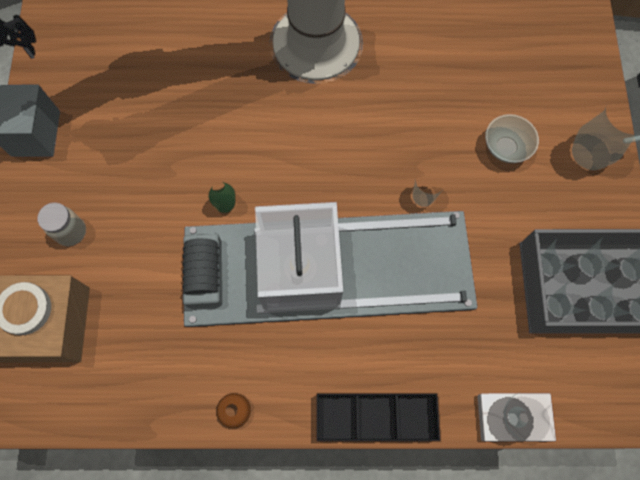

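View pics/wrist0.png

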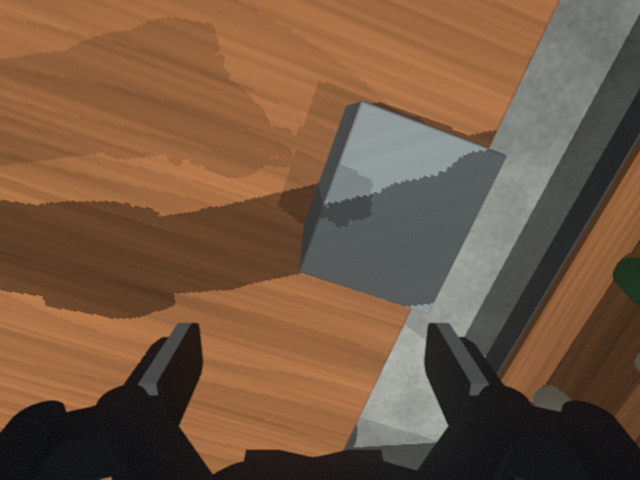

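The side view shows the jig bed (corners about (185,227), (463,213), (475,308), (184,325)) and the handle bar from (296,217) to (298,273). The vase is at (222,197) and the tumbler at (420,197), both on the robot side of the jig.

```bash
python3 - <<'E'
from h import *
c=calibration("side");p=np.load("side0.npz")["p"];d=np.load("side0.npz")["d"]
cv2.imwrite("pics/sidecrop.png",cv2.resize(p[180:340,170:490],None,fx=2.5,fy=2.5,interpolation=cv2.INTER_CUBIC))
for u,v in [(185,227),(463,213),(475,308),(184,325)]: print(onz(c,u,v,.02))
for u,v in [(296,217),(298,273)]: print(onz(c,u,v,.205),pt(c,u,v,d[v,u]))
hsv=cv2.cvtColor(p,cv2.COLOR_BGR2HSV)
m=(p.max(2)<60).astype(np.uint8); m[:205]=0;m[285:]=0;m[:,:280]=0;m[:,315:]=0
n,l,st,ce=cv2.connectedComponentsWithStats(m)
for i in range(1,n):
  if st[i,4]>20:
    cnt,_=cv2.findContours((l==i).astype(np.uint8),0,2);r=cv2.minAreaRect(cnt[0]);print(st[i],ce[i],r,onz(c,*ce[i],.205))
c=calibration("scene");p=np.load("scene0.npz")["p"]
cv2.imwrite("pics/scenecrop.png",cv2.resize(p[170:370,240:420],None,fx=3,fy=3,interpolation=cv2.INTER_CUBIC))
E
```

```text
[ 0.4879218  -0.28811588  0.02      ]
[0.45622438 0.3273912  0.02      ]
[0.66933476 0.33642647 0.02      ]
[ 0.70436715 -0.27612472  0.02      ]
[ 0.52987752 -0.03715999  0.205     ] [ 0.53127585 -0.03702428  0.2089863 ]
[ 0.63925701 -0.03254057  0.205     ] [ 0.63678654 -0.0328336   0.19518652]
```

View pics/sidecrop.png

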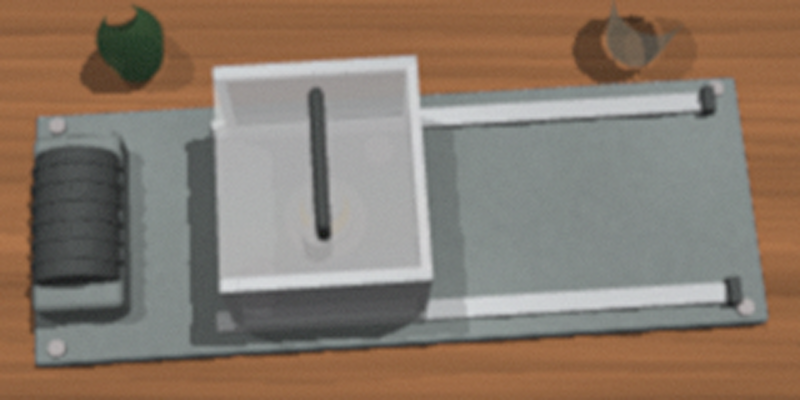

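View pics/scenecrop.png

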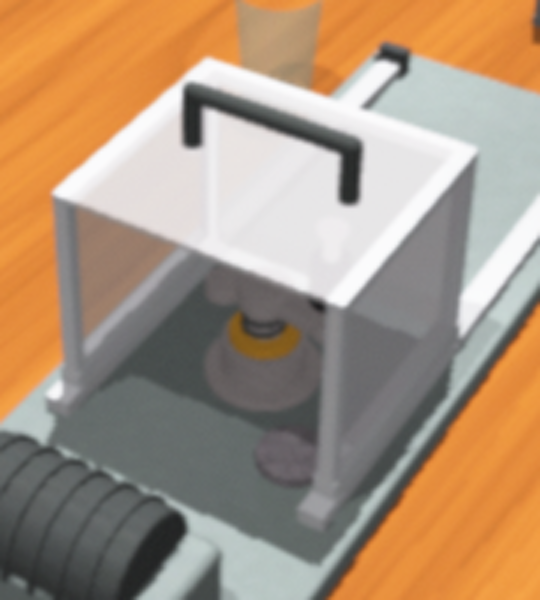

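Jig yaw comes out at about +3.1° and the bolt axis at about (0.583, -0.035). The handle agrees with this. I'll turn the tool so the jaws lie along jig y, raise it, and travel.

```bash
cat >> h.py <<'E'
yaw=np.radians(3.1);O=np.array([.583,-.035,0]);X=np.array([np.cos(yaw),np.sin(yaw),0]);Y=np.array([-X[1],X[0],0])
def J(x,y,z): return O+X*x+Y*y+np.array([0,0,z])
def to(P,off=0):
    s=arm.observe();R=s["ee_rot"];p=s["tcp_pos"]-R[:,2]*off
    return np.round(R.T@(np.array(P)-p)*1000,1)
def injig():
    s=arm.observe();p=s["tcp_pos"]-O;R=s["ee_rot"];return np.round([p@X*1000,p@Y*1000,p[2]*1000,np.degrees(np.arctan2(R[1,0],R[0,0]))-3.1],1)
E
python3 -m handwheel '[[[0,0,-15,0.14],[0,0,-15,0.14],[-40,-28,0,0],[-40,-28,0,0],[-40,-28,0,0]]]' 45
python3 -c "
from h import *
print(to(J(0,0,.26)),injig())"
```

```text
time_s: 0.65
tcp_pos: [0.2872, -0.4922, 0.2581]
ee_rot: [[0.029, -1.0, -0.004], [-1.0, -0.029, 0.003], [-0.003, 0.004, -1.0]]
ft_force: [0.6, -0.2, -0.4]
grip_width: 0.0447
[-448.5 -308.9   -1.6] [-320.1 -440.6  258.1  -91.4]
```

```bash

python3 -m handwheel '[[[-40,-28,0,-0.02],[-40,-28,0,0],[-40,-28,0,0],[-40,-28,0,0],[-40,-28,0,0]]]' 
python3 -m handwheel '[[[-40,-28,0,0],[-40,-28,0,0],[-40,-28,0,0],[-40,-28,0,0],[-40,-28,0,0]]]' 
python3 -c "
from h import *
print(to(J(0,0,.26)),injig())"
```

```text
time_s: 1.15
tcp_pos: [0.4196, -0.2794, 0.2578]
ee_rot: [[0.048, -0.999, -0.005], [-0.999, -0.048, 0.003], [-0.003, 0.004, -1.0]]
ft_force: [1.1, -0.5, 0.8]
grip_width: 0.0449
time_s: 1.65
tcp_pos: [0.5512, -0.067, 0.2578]
ee_rot: [[0.046, -0.999, -0.004], [-0.999, -0.046, 0.0], [-0.0, 0.004, -1.0]]
ft_force: [0.3, -0.4, 0.4]
grip_width: 0.0452
[-30.5 -33.2  -2.4] [-33.5 -30.3 257.8 -90.5]
```

```bash

python3 -m handwheel '[[[-20,-20,0,0],[-12,-14,0,0],[0,0,0,0],[0,0,0,0],[0,0,0,0]]]' 
python3 - <<'E'
from h import *
print(to(J(0,0,.26)),injig())
for n in ["scene","wrist"]:
    c=calibration(n);p,d=read_camera(n);cv2.imwrite(f"pics/{n}1.png",p);np.savez(f"{n}1.npz",p=p,d=d)
E
```

```text
time_s: 2.15
tcp_pos: [0.5855, -0.0221, 0.2566]
ee_rot: [[0.059, -0.998, -0.005], [-0.998, -0.059, 0.005], [-0.005, 0.005, -1.0]]
ft_force: [-0.7, -0.0, 0.0]
grip_width: 0.0451
[12.7  3.3 -3.5] [  3.2  12.8 256.6 -89.7]
```

View pics/wrist1.png

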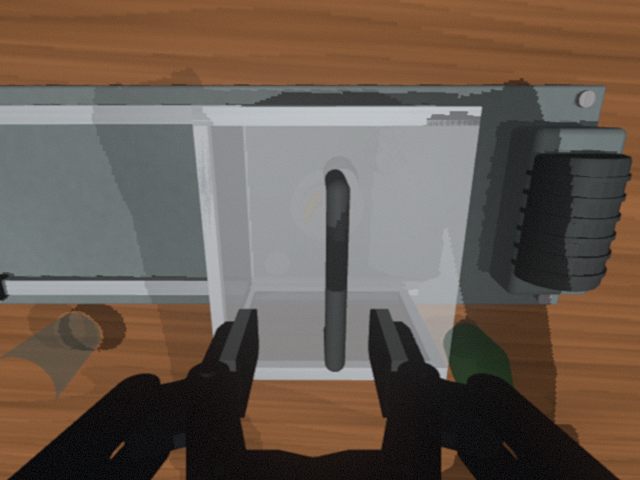

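View pics/scene1.png

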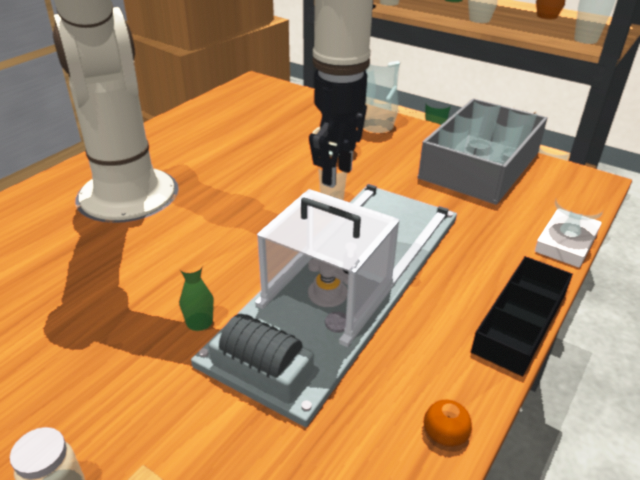

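```bash

python3 - <<'E'
from h import *
s=arm.observe()
for n in ["scene","wrist"]:
    c=calibration(n);print(n,[np.round(proj(c,P)) for P in (s["tcp_pos"],J(-.05,0,.205),J(.05,0,.205),J(0,0,.205))])
    if n=="wrist":
        for u,v in [(335,176),(336,366)]:
            P=onz(c,u,v,.205)-O;print(P@X,P@Y)
E
```

```text
scene [array([336., 178.]), array([303., 199.]), array([357., 217.]), array([329., 208.])]
wrist [array([313., 327.]), array([333., 361.]), array([338., 191.]), array([335., 282.])]
0.057209992100257324 0.0014241379873565824
-0.0534017779122763 -0.001614555010500022
```

Everything agrees: the handle bar is at u=335 between the fingers. Next I centre the tool and descend to straddle the bar.

```bash

python3 -m handwheel '[[[12,3,0,0],[0,0,25,0],[0,0,25,0],[0,0,18,0],[0,0,0,0]]]' 
python3 -c "
from h import *
print(to(J(0,0,.183)),injig())"
```

```text
time_s: 2.75
tcp_pos: [0.5815, -0.0463, 0.1883]
ee_rot: [[0.047, -0.999, -0.003], [-0.999, -0.047, -0.001], [0.001, 0.003, -1.0]]
ft_force: [-0.1, -0.3, -0.0]
grip_width: 0.0446
[-11.2  -2.    5.3] [ -2.1 -11.2 188.3 -90.4]
```

```bash

python3 -m handwheel '[[[-15,0,4,0],[-20,0,0,0],[-25,0,0,0],[-25,0,0,0],[-25,0,0,0]]]' 
python3 -c "
from h import *
print(to(J(0,0.255,.184)),injig())"
```

```text
time_s: 3.25
tcp_pos: [0.5767, 0.0557, 0.1857]
ee_rot: [[0.03, -1.0, -0.003], [-0.999, -0.03, -0.011], [0.011, 0.003, -1.0]]
ft_force: [-1.3, -2.9, -1.7]
grip_width: 0.0451
[-164.1    2.5   -0. ] [ -1.4  90.9 185.7 -91.4]
```

```bash

python3 -m handwheel '[[[-25,0,0,-0.02],[-25,0,0,0],[-25,0,0,0],[-25,0,0,0],[-20,0,0,0]]]' 
python3 -c "
from h import *
print(to(J(0,0.255,.184)),injig())"
```

```text
time_s: 3.75
tcp_pos: [0.5699, 0.1767, 0.1874]
ee_rot: [[0.047, -0.999, -0.002], [-0.999, -0.047, -0.019], [0.019, 0.002, -1.0]]
ft_force: [0.5, -2.3, -1.0]
grip_width: 0.045
[-43.   -1.4   2.5] [ -1.7 212.1 187.4 -90.4]
```

```bash

python3 -m handwheel '[[[-15,0,1,0],[-12,0,1,0],[-8,0,0,0],[-5,0,0,0],[0,0,0,0]]]' 
python3 - <<'E'
from h import *
print(to(J(0,0.255,.184)),injig())
for n in ["side"]:
    c=calibration(n);p,d=read_camera(n);cv2.imwrite(f"pics/{n}2.png",p)
E
```

```text
time_s: 4.25
tcp_pos: [0.5677, 0.2208, 0.1868]
ee_rot: [[0.049, -0.999, 0.001], [-0.999, -0.049, -0.02], [0.02, -0.0, -1.0]]
ft_force: [-0.7, 0.1, -0.1]
grip_width: 0.0446
[ 1.2 -1.4  2.9] [ -1.4 256.3 186.8 -90.3]
```

View pics/side2.png

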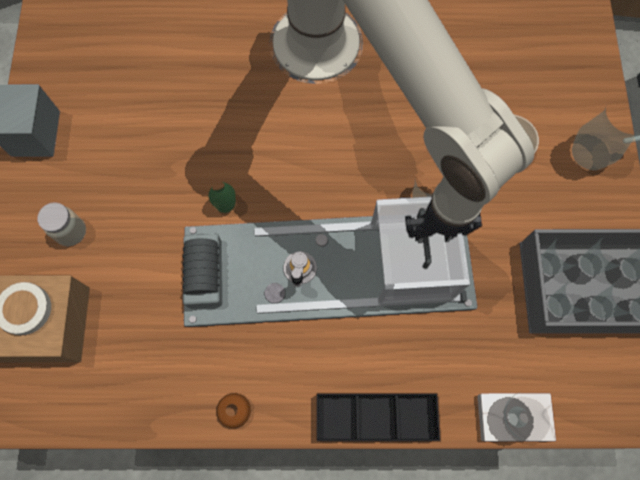

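```bash

python3 - <<'E'
from h import *
c=calibration("side");p=cv2.imread("pics/side2.png")
P=onz(c,427,266,.205)-O;print("handle end",P@X,P@Y, "cam",ray(c,0,0)[0])
cv2.imwrite("pics/s2c.png",cv2.resize(p[225:315,240:360],None,fx=6,fy=6,interpolation=cv2.INTER_CUBIC))
cs=calibration("scene");p,d=read_camera("scene");cv2.imwrite("pics/scene2.png",p)
cv2.imwrite("pics/sc2c.png",cv2.resize(p[215:345,270:400],None,fx=4.6,fy=4.6,interpolation=cv2.INTER_CUBIC))
E
```

```text
handle end 0.056297296455602074 0.23826055930191486 cam [9.17273500e-01 4.35938283e-04 1.30936905e+00]
```

View pics/s2c.png

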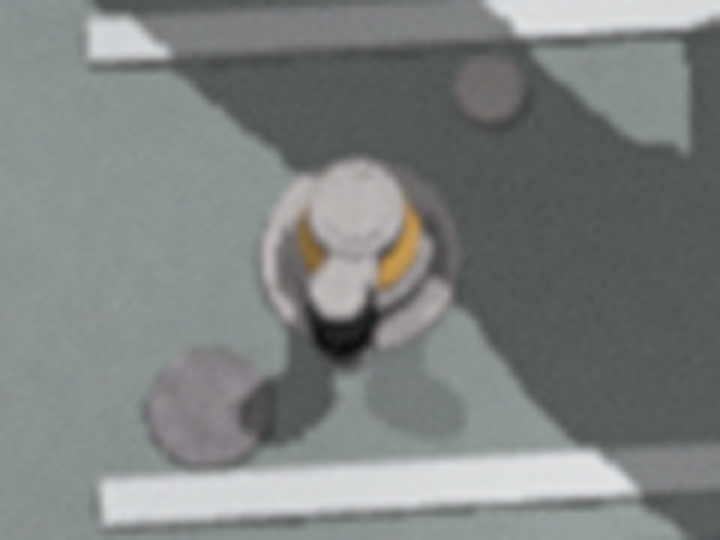

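View pics/sc2c.png

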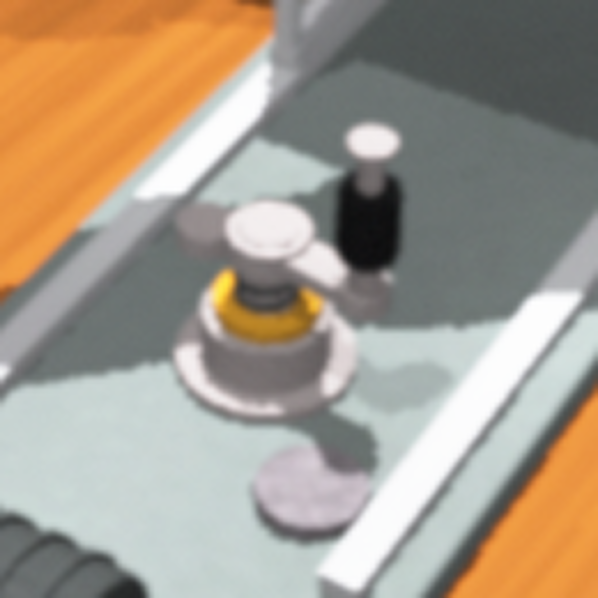

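```bash
cat >> h.py <<'E'
def tri(pairs):
    A=np.zeros((3,3));b=np.zeros(3)
    for c,u,v in pairs:
        o,d=ray(c,u,v);d=d/np.linalg.norm(d);M=np.eye(3)-np.outer(d,d);A+=M;b+=M@o
    P=np.linalg.solve(A,b);return P,[np.round(np.array(proj(c,P))-[u,v],1) for c,u,v in pairs]
def jj(P): P=np.array(P)-O; return np.round([P@X*1000,P@Y*1000,P[2]*1000],1)
E
python3 - <<'E'
from h import *
c=calibration("side");s=calibration("scene")
P,r=tri([(c,297,272.5),(s,350.9,245.7)]);print(P,jj(P),r)
print(jj(tri([(c,240+355/6,225+215/6),(s,270+271/4.6,215+229/4.6)])[0]))
# hub
# grip: black region in scene
p=cv2.imread("pics/scene2.png");m=(p.max(2)<45).astype(np.uint8);m[:,:335]=0;m[:,365:]=0;m[:240]=0;m[285:]=0
n,l,st,ce=cv2.connectedComponentsWithStats(m);print(st[1:],ce[1:])
print(proj(s,P-[0,0,.037]))
E
```

```text
[ 0.62560004 -0.03562222  0.14758391] [ 42.5  -2.9 147.6] [array([0.3, 0.9]), array([-1. , -0.4])]
[ 0.9  1.3 84.4]
[[343 254  14  20 205]] [[349.74634146 263.8       ]]
(np.float64(348.8748588898694), np.float64(262.5485969388903))
```

The guard reads about 0.238 open, from the handle end at side (427,266). The pin cap is at side (297,272) and scene (351,246), which puts it at jig (43,-3,148), so the arm angle is about -5°. Next I lift off the handle.

```bash

python3 -m handwheel '[[[0,0,-15,0],[0,0,-25,0],[0,0,-25,0],[20,0,0,0],[35,-5,0,0]]]' 85
python3 -c "
from h import *
print(to(J(.044,-.003,.2)),injig())"
```

```text
time_s: 4.85
tcp_pos: [0.5746, 0.1733, 0.2605]
ee_rot: [[0.057, -0.998, 0.004], [-0.998, -0.057, -0.012], [0.012, -0.003, -1.0]]
ft_force: [0.7, -0.5, 0.8]
grip_width: 0.0848
[210.9 -40.3  63.2] [  2.9 208.5 260.5 -89.9]
```

```bash

python3 -m handwheel '[[[40,-8,0,0],[40,-8,0,0],[40,-8,0,0],[40,-8,10,0],[30,-4,15,0]]]'
python3 -m handwheel '[[[5,0,15,0],[0,0,5,0],[0,0,0,0],[0,0,0,0],[0,0,0,0]]]'
python3 - <<'E'
from h import *
print(to(J(.044,-.003,.2)),injig())
p,d=read_camera("wrist");cv2.imwrite("pics/w3.png",p);c=calibration("wrist")
print(proj(c,J(.0425,-.0029,.1476)))
p,d=read_camera("side");cv2.imwrite("pics/s3.png",p)
E
```

```text
time_s: 5.35
tcp_pos: [0.6274, -0.0197, 0.2493]
ee_rot: [[0.059, -0.998, 0.02], [-0.998, -0.059, -0.009], [0.01, -0.02, -1.0]]
ft_force: [1.3, 0.0, -1.3]
grip_width: 0.0847
time_s: 5.85
tcp_pos: [0.6288, -0.0283, 0.2309]
ee_rot: [[0.052, -0.998, 0.022], [-0.999, -0.052, -0.008], [0.01, -0.022, -1.0]]
ft_force: [-0.0, 0.2, -0.5]
grip_width: 0.085
[ 7.   2.8 30.9] [ 46.1   4.3 230.9 -90.1]
(np.float64(323.589122082904), np.float64(265.4653860812309))
```

View pics/w3.png

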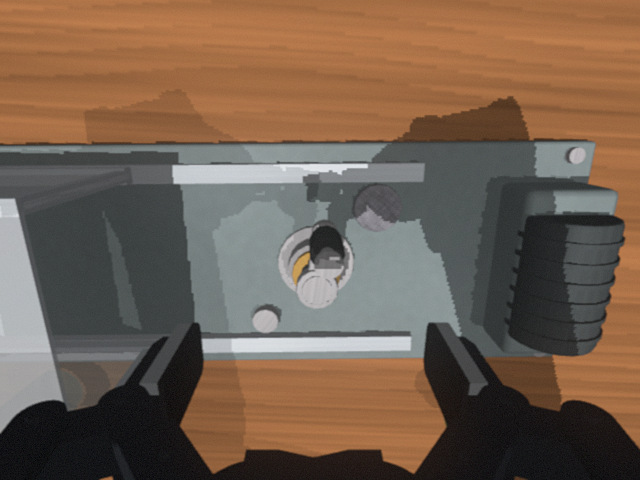

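View pics/s3.png

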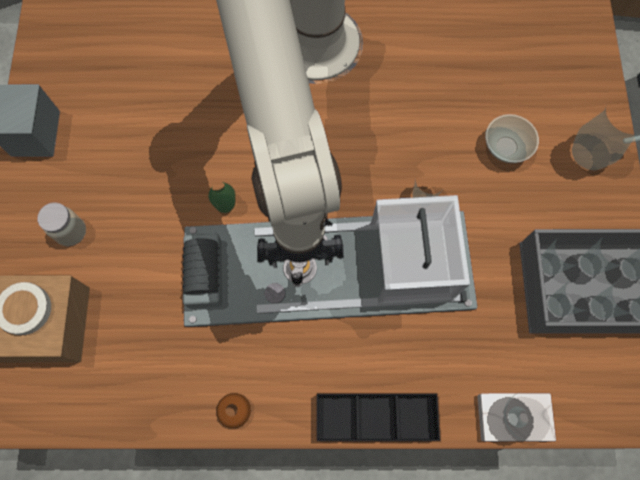

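```bash

python3 - <<'E'
from h import *
p=cv2.imread("pics/w3.png");cv2.imwrite("pics/w3c.png",cv2.resize(p[210:320,265:385],None,fx=5,fy=5,interpolation=cv2.INTER_CUBIC))
E
```

```text
(no output)
```

View pics/w3c.png

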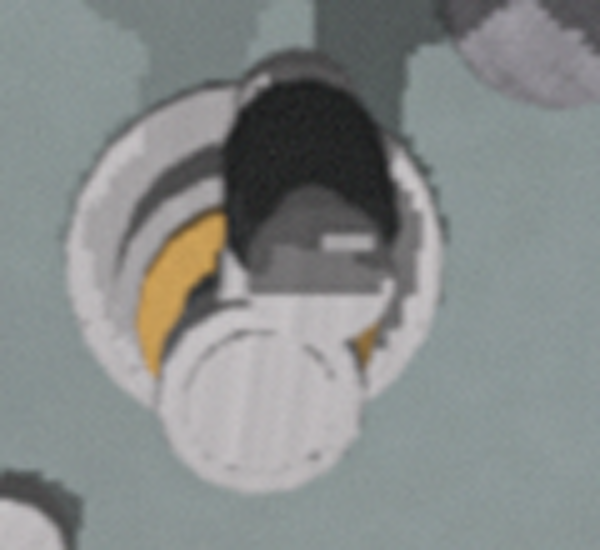

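```bash

python3 - <<'E'
from h import *
c=calibration("wrist")
print(jj(onz(c,328.6,259,.148)),jj(onz(c,317.4,289,.0845)))
E
```

```text
[ 46.9  -6.3 148. ] [-0.8 -0.9 84.5]
```

Pin estimate in the jig frame is (44.5,-4.5), the mean of the two measurements (the wrist crop shows the cap at (329,259)). Descending around it.

```bash

python3 -m handwheel '[[[7,1,15,0],[2,0,25,0],[0,0,25,0],[0,0,25,0],[0,0,20,0]]]'
python3 -c "
from h import *
print(to(J(.0445,-.0045,.096)),injig())"
```

```text
time_s: 6.45
tcp_pos: [0.634, -0.038, 0.1192]
ee_rot: [[0.056, -0.998, 0.031], [-0.998, -0.056, -0.01], [0.012, -0.031, -0.999]]
ft_force: [0.6, -0.5, -0.2]
grip_width: 0.0848
[-1.5  6.9 23. ] [ 50.7  -5.7 119.2 -89.9]
```

```bash

python3 -m handwheel '[[[-1,3,10,0],[0,3,8,0],[0,1,2,0],[0,0,0,0],[0,0,0,0]]]'
python3 - <<'E'
from h import *
print(to(J(.0445,-.0045,.096)),injig())
p,d=read_camera("wrist");cv2.imwrite("pics/w4.png",p)
p,d=read_camera("scene");cv2.imwrite("pics/sc4.png",cv2.resize(p[165:325,250:450],None,fx=3.5,fy=3.5,interpolation=cv2.INTER_CUBIC))
E
```

```text
time_s: 6.95
tcp_pos: [0.6243, -0.038, 0.0941]
ee_rot: [[0.056, -0.998, 0.026], [-0.998, -0.057, -0.01], [0.011, -0.025, -1.0]]
ft_force: [-0.5, 0.6, -0.6]
grip_width: 0.0851
[-0.7 -3.5 -1.8] [ 41.   -5.2  94.1 -89.9]
```

View pics/w4.png

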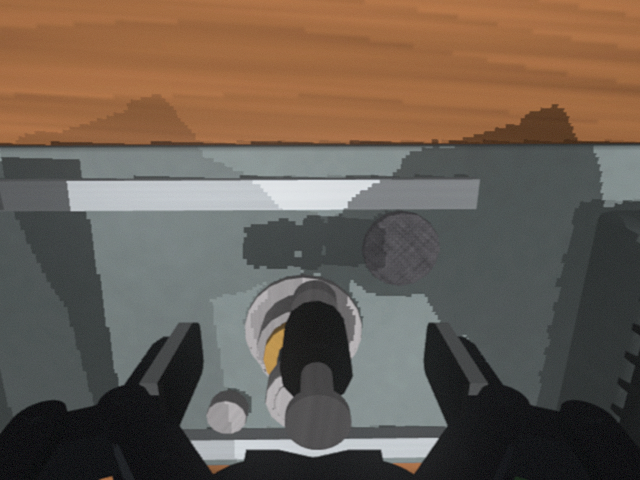

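View pics/sc4.png

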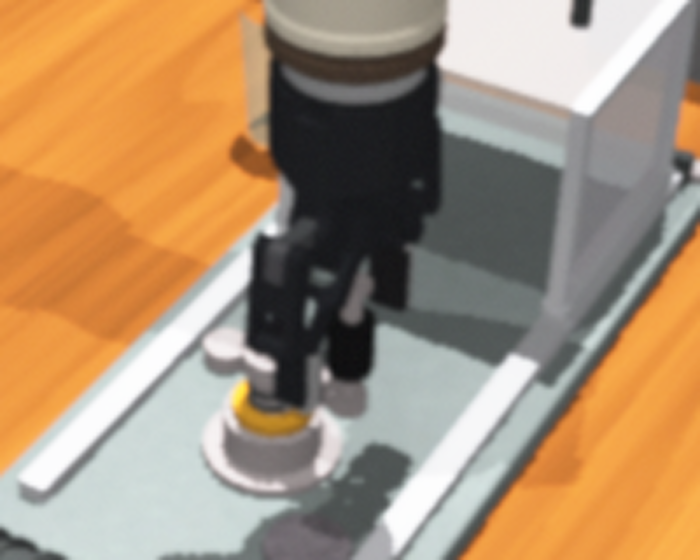

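```bash

python3 - <<'E'
from h import *
c=calibration("wrist")
print(jj(onz(c,319,417,.148)),jj(onz(c,319,417,.15)),"grasp pt proj",jj(arm.observe()["tcp_pos"]-arm.observe()["ee_rot"][:,2]*.0187))
E
```

```text
[ 42.5  -6.3 148. ] [ 44.2  -6.2 150. ] grasp pt proj [ 40.9  -5.  113.1]
```

```bash

python3 -m handwheel '[[[1,-2,-1,0],[0,-1,-1,0],[0,0,0,0],[0,0,0,0],[0,0,0,0]]]' 10
python3 -c "
from h import *
print(to(J(.0445,-.0045,.096)),injig())"
```

```text
time_s: 7.55
tcp_pos: [0.6296, -0.0389, 0.0989]
ee_rot: [[0.056, -0.998, 0.03], [-0.998, -0.056, -0.01], [0.012, -0.03, -0.999]]
ft_force: [0.3, -0.0, 0.0]
grip_width: 0.0225
[-1.9  1.9  2.8] [ 46.3  -6.4  98.9 -89.9]
```

```bash

python3 -m handwheel '[[[0,0,0,0],[0,0,0,0],[0,0,0,0],[0,0,0,0],[0,0,0,0]]]' 0
python3 - <<'E'
from h import *
print(injig())
p,d=read_camera("wrist");cv2.imwrite("pics/w5.png",p)
p,d=read_camera("scene");cv2.imwrite("pics/sc5.png",cv2.resize(p[165:325,250:450],None,fx=3.5,fy=3.5,interpolation=cv2.INTER_CUBIC))
E
```

```text
time_s: 8.05
tcp_pos: [0.6296, -0.0389, 0.0987]
ee_rot: [[0.056, -0.998, 0.03], [-0.998, -0.056, -0.01], [0.012, -0.03, -0.999]]
ft_force: [0.7, 1.1, 0.2]
grip_width: 0.0219
[ 46.3  -6.4  98.7 -89.9]
```

View pics/w5.png

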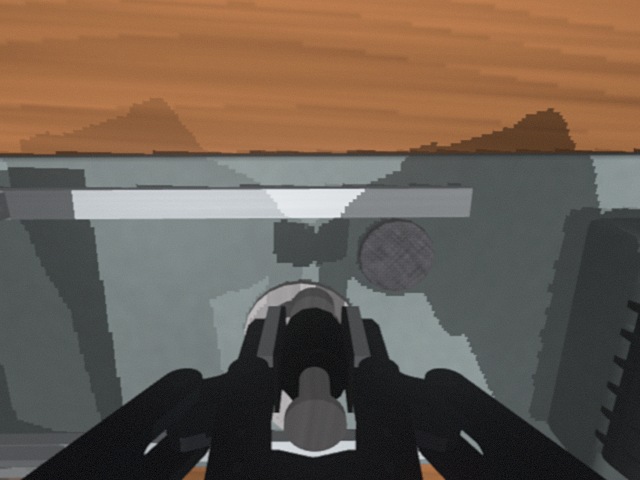

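View pics/sc5.png

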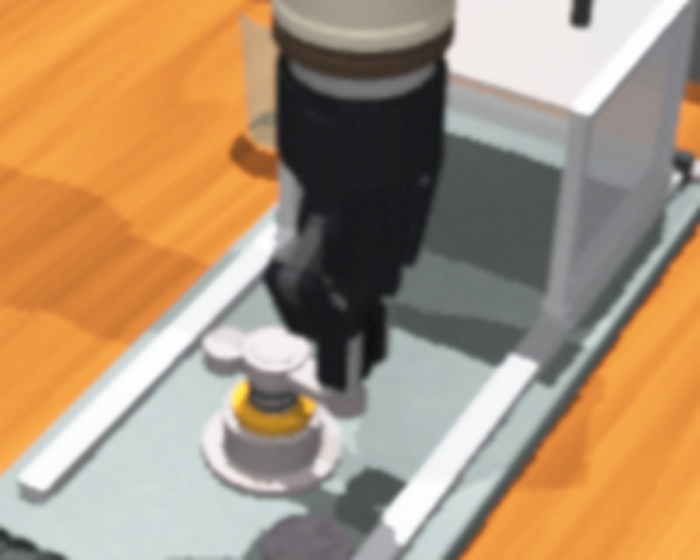

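The fingers hold the sleeve, and the wrist view has the cap at (315,420) between the pads. I'll write a helper that proposes the next circle increments and reads the cap depth as a lift monitor.

```bash
cat >> h.py <<'E'
C=np.array([1.6,-0.9]);Z0=98.7
def nxt(step,n=5,r=45):
    q=injig();d=q[:2]-C;th=np.degrees(np.arctan2(d[1],d[0]));print("th %.1f r %.1f z %.1f yaw %.1f"%(th,np.hypot(*d),q[2],q[3]), "F",np.round(arm.observe()["ft_force"],1),"w",round(arm.observe()["grip_width"]*1e3,1))
    R=arm.observe()["ee_rot"];M=np.array([X[:2],Y[:2]])@R[:2,:2]  # tool->jig
    cur=q[:2];out=[]
    for k in range(n):
        a=np.radians(th+step*(k+1));T=C+r*np.array([np.cos(a),np.sin(a)])
        out.append(np.round(np.linalg.solve(M,T-cur),1).tolist());cur=T
    print(out)
def cap():
    p,d=read_camera("wrist");b=d[395:446,285:346];b=b[(b>0.03)];m=np.percentile(b,[5,15,30]) if len(b) else None
    print("cap depth mm",np.round(m*1000,1) if m is not None else None);return p,d
E
python3 - <<'E'
from h import *
nxt(8);p,d=cap();print(np.round(d[400:450:10,295:345:8]*1000))
E
```

```text
th -7.0 r 45.0 z 98.8 yaw -89.9 F [ 0.8 -0.5  0.2] w 22.3
[[-6.3, -0.3], [-6.3, 0.5], [-6.1, 1.4], [-5.9, 2.2], [-5.5, 3.0]]
cap depth mm [108.4 109.  109.7]
[[111. 108. 107. 109. 109. 110. 266.]
 [109. 109. 109. 111. 110. 109. 112.]
 [109. 111. 111. 112. 110. 110. 110.]
 [110. 111. 110. 111. 112. 112. 111.]
 [113. 112. 114. 112. 112. 112. 263.]]
```

Depth on the cap works, with a baseline of about 109–111 mm. Starting backward (counter-clockwise).

```bash

python3 -m handwheel '[[[-6,0,0,0],[-6,1,0,0],[-6,1,0,0],[-6,2,0,0],[-5,3,0,0]]]'
python3 -c "
from h import *
nxt(10);cap()"
```

```text
time_s: 8.7
tcp_pos: [0.6225, -0.0104, 0.0988]
ee_rot: [[0.053, -0.998, 0.034], [-0.998, -0.054, -0.012], [0.014, -0.033, -0.999]]
ft_force: [2.0, -1.0, -0.2]
grip_width: 0.0227
th 30.7 r 45.6 z 98.8 yaw -90.0 F [ 2.  -1.  -0.2] w 22.7
[[-6.1, 5.1], [-5.5, 5.6], [-4.4, 6.5], [-3.2, 7.2], [-1.9, 7.6]]
cap depth mm [107.6 108.3 109. ]
```

```bash

python3 -m handwheel '[[[-6,5,0,0],[-5.5,5.5,0,0],[-4.5,6.5,0,0],[-3,7,0,0],[-2,7.5,0,0]]]'
python3 -c "
from h import *
nxt(8);cap()"
```

```text
time_s: 9.25
tcp_pos: [0.5863, 0.0104, 0.0973]
ee_rot: [[0.054, -0.998, 0.032], [-0.998, -0.055, -0.013], [0.015, -0.032, -0.999]]
ft_force: [0.7, -4.7, 0.6]
grip_width: 0.0227
th 84.9 r 46.2 z 97.3 yaw -90.0 F [ 0.7 -4.7  0.6] w 22.7
[[1.1, 6.4], [0.7, 6.2], [1.6, 6.1], [2.4, 5.8], [3.2, 5.4]]
cap depth mm [104.9 105.6 106.3]
```

```bash

python3 -m handwheel '[[[1,6.5,-1,0],[0.5,6,0,0],[1.5,6,0,0],[2.5,6,0,0],[3,5.5,0,0]]]'
python3 -c "
from h import *
nxt(8);cap()"
```

```text
time_s: 9.8
tcp_pos: [0.556, 0.0, 0.0987]
ee_rot: [[0.055, -0.998, 0.037], [-0.998, -0.055, -0.013], [0.015, -0.036, -0.999]]
ft_force: [4.9, -2.3, 0.4]
grip_width: 0.0228
th 125.6 r 45.9 z 98.7 yaw -90.0 F [ 4.9 -2.3  0.4] w 22.8
[[4.7, 4.3], [4.6, 4.2], [5.2, 3.6], [5.6, 2.8], [6.0, 2.0]]
cap depth mm [105.4 106.  106.7]
```

```bash

python3 -m handwheel '[[[5,4,0,0],[4.5,4,0,0],[5,3.5,0,0],[5.5,3,0,0],[6,2,0,0]]]'
python3 -c "
from h import *
nxt(8);cap()"
```

```text
time_s: 10.35
tcp_pos: [0.5403, -0.0267, 0.099]
ee_rot: [[0.056, -0.998, 0.04], [-0.998, -0.057, -0.009], [0.012, -0.039, -0.999]]
ft_force: [4.7, 1.7, -0.5]
grip_width: 0.0222
th 165.3 r 45.2 z 99.0 yaw -89.9 F [ 4.7  1.7 -0.5] w 22.2
[[6.2, 1.0], [6.3, 0.3], [6.3, -0.6], [6.1, -1.4], [5.9, -2.3]]
cap depth mm [112.9 113.6 114.4]
```

The cap depth jumped from 105.4 to 112.9 mm, so the bolt dropped about 8 mm somewhere between 126° and 165°. Now forward (clockwise), one turn plus about 10°, to about -205°.

```bash

python3 -m handwheel '[[[0,0,0,0],[-2,0,0,0],[-4,-1,0,0],[-5,-2,0,0],[-5,-3,0,0]]]'
python3 -c "
from h import *
nxt(-8);cap()"
```

```text
time_s: 10.9
tcp_pos: [0.5445, -0.0145, 0.0984]
ee_rot: [[0.051, -0.998, 0.037], [-0.999, -0.052, -0.014], [0.016, -0.036, -0.999]]
ft_force: [2.6, -2.7, 0.5]
grip_width: 0.0228
th 148.9 r 45.5 z 98.4 yaw -90.2 F [ 2.6 -2.7  0.5] w 22.8
[[-4.9, -4.1], [-4.6, -4.3], [-4.0, -4.9], [-3.2, -5.4], [-2.5, -5.8]]
cap depth mm [112.6 113.3 114.1]
```

```bash

python3 -m handwheel '[[[-5,-4,0,0],[-4.5,-4.5,0,0],[-4,-5,0,0],[-3,-5.5,0,0],[-2.5,-6,0,0]]]'
python3 -c "
from h import *
nxt(-9);cap()"
```

```text
time_s: 11.45
tcp_pos: [0.5674, 0.0069, 0.0975]
ee_rot: [[0.052, -0.998, 0.03], [-0.999, -0.052, -0.016], [0.018, -0.029, -0.999]]
ft_force: [-0.2, -4.0, 0.1]
grip_width: 0.0225
th 109.0 r 46.1 z 97.5 yaw -90.1 F [-0.2 -4.   0.1] w 22.5
[[-0.7, -7.2], [-0.7, -7.0], [0.4, -7.1], [1.5, -6.9], [2.6, -6.6]]
cap depth mm [112.8 113.5 114.3]
```

```bash

python3 -m handwheel '[[[-0.5,-7,-1,0],[-0.5,-7,0,0],[0.5,-7,0,0],[1.5,-7,0,0],[2.5,-6.5,0,0]]]'
python3 -c "
from h import *
nxt(-9);cap()"
```

```text
time_s: 12.0
tcp_pos: [0.6017, 0.007, 0.098]
ee_rot: [[0.054, -0.998, 0.023], [-0.998, -0.054, -0.015], [0.016, -0.023, -1.0]]
ft_force: [-2.6, -2.0, -0.8]
grip_width: 0.0226
th 65.1 r 46.1 z 98.0 yaw -90.0 F [-2.6 -2.  -0.8] w 22.6
[[4.4, -5.7], [4.4, -5.5], [5.2, -4.8], [5.9, -3.9], [6.4, -2.9]]
cap depth mm [114.4 115.2 116.1]
```

```bash

python3 -m handwheel '[[[4.5,-5.5,-0.5,0],[4.5,-5.5,0,0],[5,-5,0,0],[6,-4,0,0],[6.5,-3,0,0]]]'
python3 -c "
from h import *
nxt(-9);cap()"
```

```text
time_s: 12.55
tcp_pos: [0.6268, -0.0182, 0.0986]
ee_rot: [[0.055, -0.998, 0.02], [-0.998, -0.055, -0.012], [0.014, -0.019, -1.0]]
ft_force: [-4.7, -0.2, 0.7]
grip_width: 0.0224
th 19.6 r 45.6 z 98.6 yaw -90.0 F [-4.7 -0.2  0.7] w 22.4
[[7.0, -1.2], [7.0, -0.7], [7.1, 0.4], [6.9, 1.5], [6.6, 2.5]]
cap depth mm [116.4 117.1 118. ]
```

```bash

python3 -m handwheel '[[[7,-1,0,0],[7,-0.5,0,0],[7,0.5,0,0],[7,1.5,0,0],[6.5,2.5,0,0]]]'
python3 -c "
from h import *
nxt(-9);cap()"
```

```text
time_s: 13.1
tcp_pos: [0.6263, -0.0529, 0.0992]
ee_rot: [[0.057, -0.998, 0.021], [-0.998, -0.057, -0.009], [0.01, -0.021, -1.0]]
ft_force: [-3.6, 3.0, -0.2]
grip_width: 0.0226
th -25.4 r 45.0 z 99.2 yaw -89.9 F [-3.6  3.  -0.2] w 22.6
[[6.1, 3.6], [5.5, 4.4], [4.7, 5.2], [3.8, 5.9], [2.9, 6.5]]
cap depth mm [118.1 118.9 119.8]
```

```bash

python3 -m handwheel '[[[6,3.5,0.5,0],[5.5,4.5,0,0],[4.5,5,0,0],[4,6,0,0],[3,6.5,0,0]]]'
python3 -c "
from h import *
nxt(-9);cap()"
```

```text
time_s: 13.65
tcp_pos: [0.6027, -0.0765, 0.0994]
ee_rot: [[0.059, -0.998, 0.027], [-0.998, -0.059, -0.004], [0.006, -0.026, -1.0]]
ft_force: [-0.4, 5.7, -1.3]
grip_width: 0.0223
th -69.2 r 44.5 z 99.4 yaw -89.7 F [-0.4  5.7 -1.3] w 22.3
[[2.4, 6.6], [0.9, 7.0], [-0.2, 7.1], [-1.3, 6.9], [-2.4, 6.6]]
cap depth mm [119.6 120.4 121.3]
```

```bash

python3 -m handwheel '[[[2,6.5,0.5,0],[1,7,0,0],[0,7,0,0],[-1.5,7,0,0],[-2.5,6.5,0,0]]]'
python3 -c "
from h import *
nxt(-9);cap()"
```

```text
time_s: 14.2
tcp_pos: [0.5716, -0.0781, 0.1008]
ee_rot: [[0.059, -0.997, 0.04], [-0.998, -0.059, -0.004], [0.006, -0.039, -0.999]]
ft_force: [1.7, 3.0, -1.0]
grip_width: 0.0229
th -110.2 r 44.2 z 100.8 yaw -89.7 F [ 1.7  3.  -1. ] w 22.9
[[-2.3, 6.7], [-4.0, 5.9], [-4.8, 5.2], [-5.6, 4.3], [-6.2, 3.4]]
cap depth mm [122.3 123.  124.1]
```

The depth drifts with tool tilt, so I'll convert the cap points to world height as a cross-check and keep going by angle. The target is about -210°.

```bash
cat >> h.py <<'E'
def capz():
    c=calibration("wrist");p,d=read_camera("wrist");Zs=[]
    for v in range(400,441,4):
        for u in range(300,336,4):
            if .05<d[v,u]<.14: Zs.append(pt(c,u,v,d[v,u])[2]*1000)
    print("cap z",np.round(np.percentile(Zs,[50,75,90]),1),len(Zs))
E
python3 -m handwheel '[[[-2.5,6.5,1,0],[-4,6,0.5,0],[-5,5,0,0],[-5.5,4.5,0,0],[-6,3.5,0,0]]]'
python3 -c "
from h import *
nxt(-9);cap();capz()"
```

```text
time_s: 14.75
tcp_pos: [0.5458, -0.0576, 0.0995]
ee_rot: [[0.057, -0.997, 0.046], [-0.998, -0.057, -0.006], [0.009, -0.046, -0.999]]
ft_force: [3.5, 1.8, -0.4]
grip_width: 0.0223
th -153.8 r 44.6 z 99.5 yaw -89.8 F [ 3.5  1.8 -0.4] w 22.3
[[-6.4, 3.0], [-6.9, 1.5], [-7.0, 0.4], [-7.0, -0.7], [-6.8, -1.8]]
cap depth mm [121.8 122.6 123.6]
cap z [141.4 141.7 142. ] 46
```

```bash

python3 -m handwheel '[[[-6.5,3,0.5,0],[-7,1.5,0,0],[-7,0.5,0,0],[-7,-0.5,0,0],[-4,-1,0,0]]]'
python3 -m handwheel '[[[0,0,0,0],[0,0,0,0],[0,0,0,0],[0,0,0,0],[0,0,0,0]]]'
python3 - <<'E'
from h import *
nxt(-9);cap();capz()
p,d=read_camera("scene");cv2.imwrite("pics/scene6.png",p);cv2.imwrite("pics/sc6.png",cv2.resize(p[165:325,250:450],None,fx=3.5,fy=3.5,interpolation=cv2.INTER_CUBIC))
p,d=read_camera("wrist");cv2.imwrite("pics/w6.png",p)
E
```

```text
time_s: 15.35
tcp_pos: [0.5404, -0.0267, 0.0986]
ee_rot: [[0.055, -0.997, 0.046], [-0.998, -0.056, -0.009], [0.012, -0.046, -0.999]]
ft_force: [4.0, -1.5, -0.8]
grip_width: 0.0228
time_s: 15.85
tcp_pos: [0.5406, -0.0258, 0.0984]
ee_rot: [[0.056, -0.997, 0.046], [-0.998, -0.057, -0.009], [0.011, -0.046, -0.999]]
ft_force: [3.4, -0.9, 0.3]
grip_width: 0.0228
th 164.1 r 45.1 z 98.4 yaw -89.9 F [ 3.4 -0.9  0.3] w 22.8
[[-6.6, -2.6], [-6.1, -3.5], [-5.5, -4.4], [-4.8, -5.2], [-3.9, -5.9]]
cap depth mm [121.6 122.4 123.5]
cap z [140.4 140.6 140.9] 46
```

View pics/sc6.png

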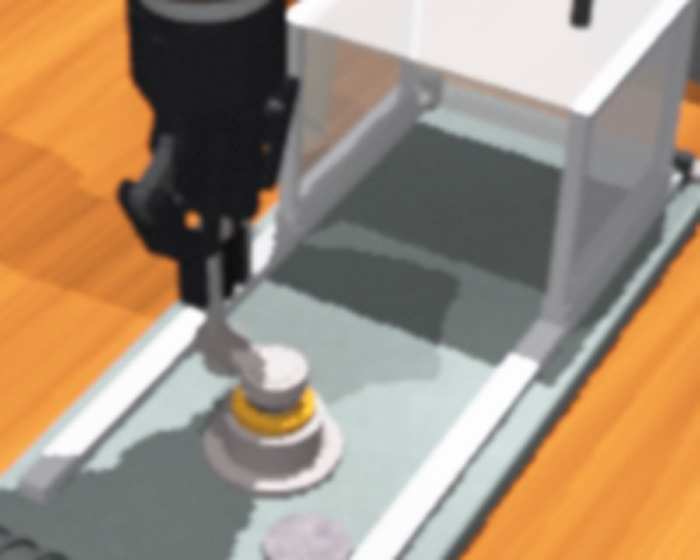

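View pics/w6.png

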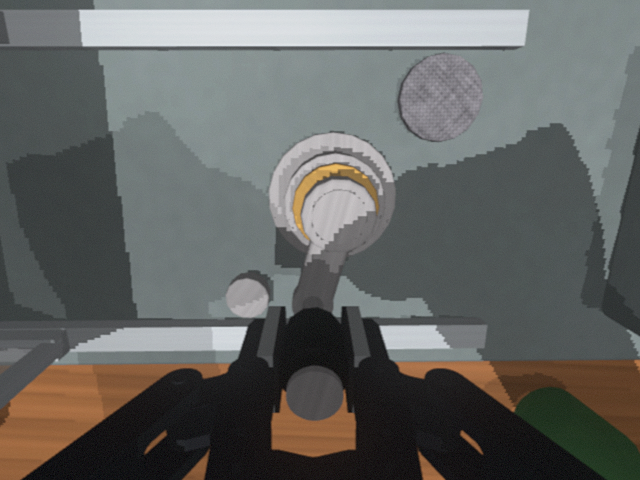

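By angle the bolt stands 7.2–8.1 mm below the drop. A small nudge forward centres it, then a settle and a final check.

```bash

python3 -m handwheel '[[[-4,-1.5,0,0],[-2,-1,0,0],[0,0,0,0],[0,0,0,0],[0,0,0,0]]]'
python3 -m handwheel '[[[0,0,0,0],[0,0,0,0],[0,0,0,0],[0,0,0,0],[0,0,0,0]]]'
python3 - <<'E'
from h import *
nxt(-9);capz();s=calibration("scene")
a=onz(s,250+276/3.5,165+348/3.5,.0845);print("px per 10mm at hub",np.subtract(proj(s,O+[0,0,.0845]),proj(s,O+[0,0,.0745])))
p,d=read_camera("side");cv2.imwrite("pics/s7.png",p)
p,d=read_camera("scene");cv2.imwrite("pics/sc7.png",cv2.resize(p[165:325,250:450],None,fx=3.5,fy=3.5,interpolation=cv2.INTER_CUBIC))
E
```

```text
time_s: 16.55
tcp_pos: [0.542, -0.0208, 0.098]
ee_rot: [[0.055, -0.998, 0.044], [-0.998, -0.056, -0.011], [0.013, -0.043, -0.999]]
ft_force: [2.9, -2.0, -0.1]
grip_width: 0.0227
time_s: 17.05
tcp_pos: [0.5419, -0.0208, 0.0981]
ee_rot: [[0.055, -0.998, 0.044], [-0.998, -0.055, -0.011], [0.013, -0.043, -0.999]]
ft_force: [3.4, -1.3, -0.2]
grip_width: 0.0221
th 157.5 r 45.2 z 98.1 yaw -89.9 F [ 3.4 -1.3 -0.2] w 22.1
[[-6.2, -3.4], [-5.7, -4.2], [-5.0, -5.0], [-4.1, -5.7], [-3.2, -6.3]]
cap z [140.3 140.7 141. ] 49
px per 10mm at hub [ 0.12589216 -4.35967656]
```

View pics/s7.png

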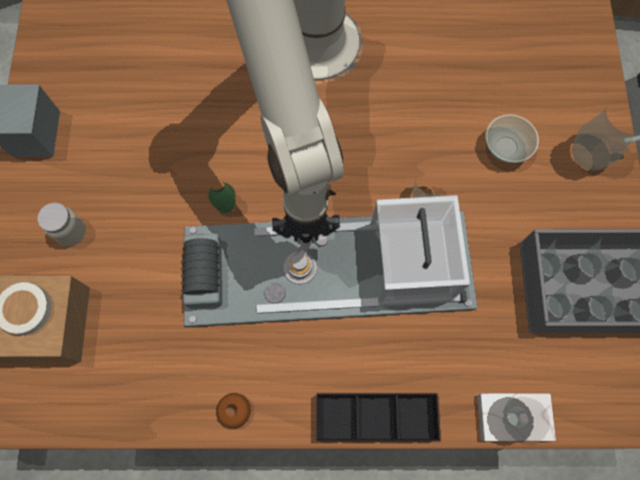

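View pics/sc7.png

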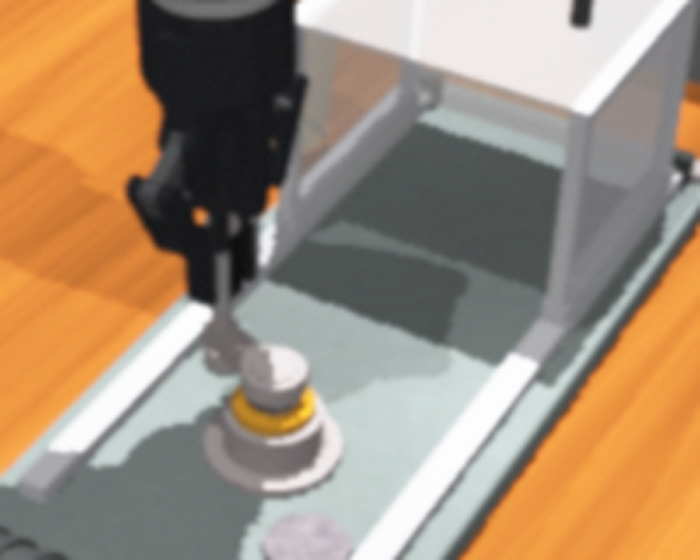

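The side view shows the guard still open, the vase and tumbler in place at (222,197) and (420,195), and the disc at (274,293). The hub sits about 13 mm below its start height, against about 12.4 expected. The fingers read 22 mm on the sleeve, still gripped. Handing in.

```bash
python3 -c "
from bench import arm
arm.job_done();s=arm.observe();print(s['time_s'],s['grip_width'],s['tcp_pos'])"
```

```text
the job is handed in; nothing more can be done
the job is handed in; nothing more can be done
```

I slid the guard open and turned the bolt backward about 175° until it dropped. I then turned it forward about one full turn and handed the job in at about 17 s with the fingers still closed on the black grip.

**Last checks:**
- **Guard:** it measured about 0.238 m open and looked unmoved in the last side view.
- **Drop:** it showed as a jump of about 8 mm in the depth to the pin's cap. That places it between 126° and about 170° of arm angle, no finer.
- **Bolt height:** by angle the bolt stands about 7.3–8.3 mm below the drop point. The hub looked about 13 mm below its start height in the scene view, against about 12.4 expected.
- **Grip and stillness:** the finger opening was 22 mm, a little under the sleeve's nominal 24, with a steady wrist force of about 3.7 N. The tool pose was steady over the last 0.5 s. I could not measure the grip force on the sleeve directly.
- **Bystanders:** the tumbler, vase and felt disc looked unmoved in the last side view. The spacer is partly hidden by the gripper there, but it was visible on the bed in the wrist view just before the final nudge.

**One disagreement:** cap depth in the wrist view drifted by 1–2 mm as the tool tilted. I relied on the angle count and the hub height for the final position instead.

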